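# Tighten the parcel stop's wing screw

## Task

The blue parcel stop on the cart deck has come loose: tighten its wing screw by pushing its wings round clockwise (seen from above), stroke after stroke with the fingertips, until it is fully home against its stop and turns no further. Only push: do not pinch a wing between the fingers, and do not shift the weight, mug, whistle, marker and carton lying about. Finish with the hand clear of everything.

Things in the scene. Friction and masses are not known exactly. Their poses are not given: they have to be found in the camera images.
- stop: Parcel stop, fixed to the deck. Origin: on the deck, exactly under the vertical axis of the wing screw. Blue foot plate 88 (x) by 140 (y) by 12 mm high, centred on the origin. On its -x edge (own x -44 to -40 mm) stands a blue fence 62 mm high and 140 mm long in y; the other sides are open.
- lip (a point): Middle of the inner top edge of the yellow lip along the fence's top, at x = -28, z = 62 mm in the stop's frame. The lip is 140 mm long in y, covers x = -44 to -28 mm, z = 58 to 62 mm. The wings pass beneath it; a finger from above does not fit there.
- mark (a point): Short white mark on the foot plate, at x = 37 mm, y = 0 in the stop's frame, 12 mm above the deck: the red wing points over it when the screw is tight.
- screw (a joint): Turn of the wing screw in rad, growing clockwise seen from above: 6.2 fully home (firm end stop), 0 fully loose. Starts 3.4 to 6.1 rad short of home, less than a turn. In the stop's frame the red wing points (6.2 - value) counter-clockwise from +x. Captive, keeps its height as it turns, stays where it is left, takes about 0.06 N m to turn.
- red_tip (a point): Outer end of the red wing, 40 mm above the deck, 35 mm from the screw's axis. The two wings form one straight upright bar through the axis, 70 mm long, 8 mm thick, from 26 to 54 mm above the deck, with a notch 10 mm wide and 12 mm deep in the middle of its top; beneath it a 10 mm thick shank and a 30 mm washer whose top is 16 mm above the deck.
- plain_tip (a point): Outer end of the other, bare brass wing, 40 mm above the deck, opposite the red one.
- weight: Bystander: brass parcel weight, 50 mm across, 63 mm high, 0.75 kg, origin under its centre. Leave alone.
- mug: Bystander: white mug, 80 mm across, 90 mm high, handle on its +y side, origin under its centre. Leave alone.
- whistle: Bystander: red plastic whistle lying on its side, about 41 mm long, 18 mm high, origin underneath it. Leave alone.
- marker: Bystander: blue marker pen with black cap, 122 mm long along its x, 15 mm high, origin underneath it. Leave alone.
- carton: Bystander: small taped carton 70 by 100 by 50 mm high, origin under its centre. Leave alone.

How it is judged:
By the outcome, as a careful person would: the job done as asked, in the order asked, and still so for the second after the job is handed in, with the robot touching nothing.
It also fails if it takes over 58 s, if anything falls off the work surface, if the arm or the gripper's body presses on something with over 40 N, if the wrist force passes 120 N, or if a joint passes its speed limit or range.

## Robot

A 6-joint arm with a two-finger parallel gripper is mounted at the origin on the work surface. World frame = base frame: x ahead of the robot, y to its left, z up, the work surface at z = 0. Lengths are in m, angles in rad, forces in N, time in s.
With the tool pointing down it reaches from about 0.35 to 0.775 m from the base axis. Payload 5.5 kg.
Tool frame: the origin (TCP) lies between the finger pads; the fingertips stand env.nose_length ahead of it and the grasp point (between the pads) lies 8 mm behind it (env.nose_length is the distance from the TCP to the fingertips, in m); z points along the fingers, y is the direction in which the jaws open and shut (so a half turn about z gives the same grasp; the last joint's range is limited). The gripper opens to 85 mm and grips with 20 to 120 N. Pads are 22 mm wide; open, the fingers measure 114 mm over their backs; the gripper's body (76 mm by 85 mm) begins 54 mm behind the grasp point. The pads swing forward as they close: fully open they stand 13 mm farther back than shut.
Start: joints at [1.046, 0.313, 0.046, 1.304, 0, 1.431], TCP at [0.216, 0.533, 0.242] pointing down, gripper open.
Joint ranges: [-2.76, 2.76], [-0.86, 1.69], [-1.03, 1.26], [-2.2, 2.34], [-1.47, 1.5], [-3.14, 3.14]. Speed limits (rad/s): [2.57, 2.57, 3.14, 3.14, 3.14, 3.14].

## Interface

Orientations are given as a unit quaternion [w, x, y, z].
In Python, from workcell import env gives the robot as it stands. The module is installed in compiled form; this text tells all that it offers.
- The arm moves only by the shell command python3 -m creep 'ROWS' [FORCE]. ROWS is a JSON object of lists of equal length, an entry for each row: "hand": the finger opening in mm, from 0 to 85.4; "delta_pos": the shift along the tool's x, y, z scaled (see below), a list of three; "turn": the turn about the tool's z scaled (see below). In form: {"hand": [hand, ...], "delta_pos": [[dx, dy, dz], ...], "turn": [turn, ...]}. A call has exactly 5 rows; each row shifts and turns the commanded pose from where the row before left it, along the tool's axes as they then stand; what a row does not reach is not made up. The controller multiplies each number of a shift by 0.8 m and each number of a turn by 5 degrees. A row lasts 1/12 s, in which the tool goes at most 41.7 mm and 7.16 degrees, less where a joint would pass 70% of its speed; a pose out of reach is approached as far as the arm can. A call with a number of a shift or a turn outside -1 to 1 is refused whole. A call with a gripper value outside its range is refused whole. The fingers move at their own pace and stop on an object; FORCE is the grip in N (left out, the last holds). Time passes only in rows, so rows that do not move let the fingers close, or fill a call up. It gives the time, the measured TCP pose, the force and the opening at its end, in the units of the state.
- env.get_state(): the state, without advancing time (a new reading comes with each control period).
- env.read_camera(name): name is "scene" or "side" or "wrist"; returns a dict with "pixels" (420x560x3 uint8, red, green, blue), "depth" (420x560 float32, m along the optical axis (not along the pixel's ray), 0 where there is no reading), "fx", "fy", "cx", "cy" (pixels), "D" ([k1, k2, p1, p2, k3] as OpenCV has them; the pictures are not rectified), "origin" and "orientation" of the camera in the world. Camera axes: x right, y down, z forward; pixel columns grow to the right and rows downward; lengths in m; the calibration is good to about 2 mm. A picture is of the moment at which its call begins.
- env.hand_in(): hands the job in, once; it reports no verdict.
Trained networks look in the newest picture that a camera, given by its name, has taken for a name from the list of things; names that differ only in an ending like _2 or _b are one class to them, and where a whole thing is asked for, a point or a joint stands for the part that bears it (a point fixed in the world has none). Each returns a list of dicts, best first, with "score" (0 to 1); they miss things now and then, are a little off and sometimes report something else, mostly with a low value. They report only what shows in the picture. A call takes as long as a camera call.
- env.find_in(camera, target): "location" ([row, column] in pixels, amid what is visible of it).
- env.pinpoint(camera, target): "location" ([row, column] in pixels: a listed point, or the origin of a listed thing).
The state is a dict: "clock": time; "joint_pos": joint angles; "qvel": joint speeds; "tau": joint torques, N m; "tcp_pos": TCP position; "orientation": TCP orientation; "wrist_force": force on the tool from outside, world axes, zero at the start; "ft_torque": the same for the moment, N m; "finger_gap": finger opening in m.
Only numpy, scipy, OpenCV 4.12 (cv2) and the standard library are available. Lean on these libraries where they do the work, as an engineer would, in place of code of your own. Each camera call takes 0.05 s, during which the arm holds its last target.

## Working session

There is one attempt and no reset: what is moved stays moved. The work goes in short steps, Python scripts to look and compute and a shell command to move; the robot and the scene stay as the last step left them, time stands still between calls to the robot, and variables do not carry over. Pictures are saved under pics/ and viewed, and the job is handed in when it is done.

```bash
mkdir -p pics; ls
cat > h.py <<'E'
import numpy as np,cv2
from workcell import env
from scipy.spatial.transform import Rotation as R
def rot(q): return R.from_quat([q[1],q[2],q[3],q[0]])
def cam(n,save=None):
    c=env.read_camera(n)
    if save: cv2.imwrite('pics/'+save,cv2.cvtColor(c['pixels'],cv2.COLOR_RGB2BGR))
    return c
def ray(c,rc):
    K=np.array([[c['fx'],0,c['cx']],[0,c['fy'],c['cy']],[0,0,1.]])
    p=cv2.undistortPoints(np.array([[[rc[1],rc[0]]]],float),K,np.array(c['D'],float))[0,0]
    return np.array([p[0],p[1],1.])
def at_z(c,rc,z):
    d=rot(c['orientation']).apply(ray(c,rc)); o=np.array(c['origin'])
    return o+d*(z-o[2])/d[2]
def at_depth(c,rc):
    r,k=int(round(rc[0])),int(round(rc[1])); d=c['depth'][r,k]
    return np.array(c['origin'])+rot(c['orientation']).apply(ray(c,rc)*d)
def proj(c,P):
    K=np.array([[c['fx'],0,c['cx']],[0,c['fy'],c['cy']],[0,0,1.]])
    Rm=rot(c['orientation']).as_matrix().T
    p,_=cv2.projectPoints(np.array(P,float).reshape(-1,3),cv2.Rodrigues(Rm)[0],-Rm@np.array(c['origin']),K,np.array(c['D'],float))
    return p[:,0,:]
E
python3 - <<'E'
from h import *
np.set_printoptions(precision=4,suppress=True)
s=env.get_state();print(env.nose_length,s)
for n in ['scene','side','wrist']:
    c=cam(n,n+'0.png'); print(n,c['origin'],c['orientation'],c['fx'])
    for t,z in [('stop',0),('lip',.062),('mark',.012),('red_tip',.04),('plain_tip',.04),('weight',0),('mug',0),('whistle',0),('marker',0),('carton',0)]:
        for d in env.pinpoint(n,t)[:2]:
            if d['score']>.2: print(t,np.array(d['location']),round(d['score'],2),at_z(c,d['location'],z),at_depth(c,d['location']))
E
```

```text
pics
0.011 {'clock': 0.0, 'joint_pos': array([ 1.0464,  0.314 ,  0.045 ,  1.3036, -0.    ,  1.4312]), 'qvel': array([-0.0009, -0.0005,  0.0006,  0.0013,  0.    , -0.0003]), 'tau': array([ -0.0018, -48.0628,  29.8532,   0.0195,  -0.0002,   0.    ]), 'tcp_pos': array([0.2156, 0.5325, 0.2414]), 'orientation': array([-0.0003,  0.1912,  0.9815, -0.0009]), 'wrist_force': array([0.5048, 0.008 , 0.264 ]), 'ft_torque': array([0.0487, 0.0034, 0.0093]), 'finger_gap': 0.08514327258817789}
scene [ 0.9707 -0.5596  0.7683] [-0.3391  0.8767  0.3195 -0.12  ] 409.88229783954876
stop [237.7 263.3] 0.8 [ 0.5463 -0.1253  0.    ] [ 0.556  -0.1353  0.0176]
lip [217.6 252.7] 0.88 [ 0.523  -0.1326  0.062 ] [ 0.5013 -0.1119  0.0278]
lip [235.  249.6] 0.6 [ 0.5524 -0.1743  0.062 ] [ 0.5368 -0.1599  0.0357]
mark [240.2 274.3] 0.69 [ 0.5774 -0.1211  0.012 ] [ 0.5774 -0.121   0.0119]
red_tip [234.3 249.4] 0.66 [ 0.5377 -0.1611  0.04  ] [ 0.5364 -0.16    0.038 ]
plain_tip [220.2 278.4] 0.57 [ 0.5605 -0.0863  0.04  ] [ 0.5461 -0.0696  0.0143]
weight [189.8 306.6] 0.63 [ 0.5261  0.0685 -0.    ] [0.5407 0.0478 0.0254
[... 688 characters left out ...]
606  0.0421]
plain_tip [238.5 287. ] 0.44 [ 0.5539 -0.0921  0.04  ] [ 0.5528 -0.1023  0.0527]
weight [206.2 272.6] 0.93 [0.5309 0.0631 0.    ] [0.5295 0.0403 0.0243]
mug [322.6 300.6] 0.67 [ 0.5585 -0.3125  0.    ] [ 0.5514 -0.3558  0.0814]
mug [206.7 274. ] 0.44 [0.5346 0.0606 0.    ] [0.5332 0.0392 0.0229]
whistle [273.6 339.9] 0.48 [ 0.6753 -0.1896  0.    ] [ 0.6718 -0.2006  0.0166]
marker [236.  321.7] 0.53 [ 0.6509 -0.0634 -0.    ] [ 0.4776 -0.8032  0.9229]
marker [262.7 287.8] 0.49 [ 0.5499 -0.1392  0.    ] [ 0.549  -0.1468  0.0105]
carton [367.8 219.2] 0.91 [ 0.3677 -0.401   0.    ] [ 0.3735 -0.4223  0.0489]
wrist [0.1431 0.5625 0.3734] [0.1295 0.8189 0.5522 0.0874] 333.56981839626474
```

Run:
```python
import cv2
a=cv2.imread('pics/scene0.png')[150:330,180:360];b=cv2.imread('pics/side0.png')[170:350,200:380]
cv2.imwrite('pics/crop0.png',cv2.hconcat([cv2.resize(a,(400,400),interpolation=2),cv2.resize(b,(400,400),interpolation=2)]))
```

```text
(no output)
```

View pics/crop0.png

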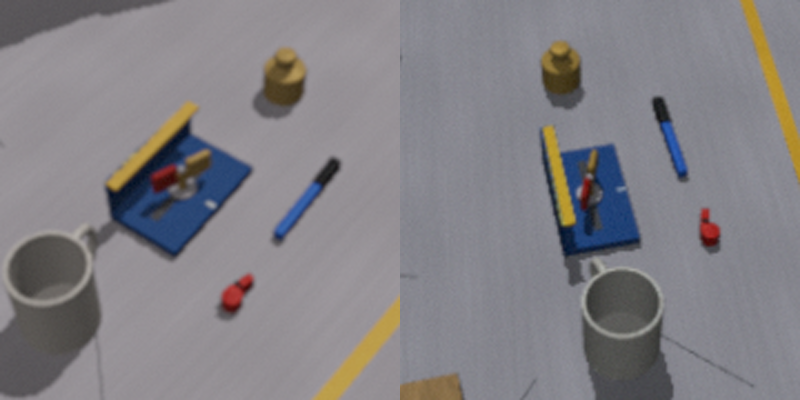

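View pics/scene0.png

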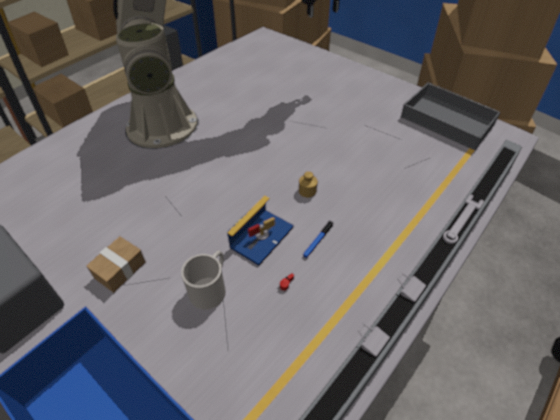

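The pictures show the stop near scene px (row 237, col 263), with its fence on the robot side. The red wing points toward the mug and the brass wing away from it, and both cameras agree to about 5 mm. Next I'll refine the yaw and the wing angle from the coloured areas.

Run:
```python
from h import *
np.set_printoptions(precision=4,suppress=True)
for n,(r0,r1,c0,c1) in [('scene',(190,270,220,300)),('side',(220,290,255,315))]:
    c=cam(n); hsv=cv2.cvtColor(c['pixels'],cv2.COLOR_RGB2HSV)
    m=np.zeros(hsv.shape[:2],bool); m[r0:r1,c0:c1]=1
    H,S,V=[hsv[...,i].astype(int) for i in range(3)]
    def pts(mm): return np.array([at_depth(c,p) for p in np.argwhere(mm&m&(c['depth']>0))])
    B=pts((H>100)&(H<130)&(S>120)); Y=pts((H>12)&(H<32)&(S>110)); Rd=pts(((H<8)|(H>172))&(S>120))
    B=B[(B[:,2]<.018)&(B[:,2]>.006)]
    if len(B):
        b=cv2.minAreaRect((B[:,:2]*1000).astype(np.float32)); print(n,'plate',len(B),b)
    L=Y[(Y[:,2]>.056)&(Y[:,2]<.072)]
    print('lip',len(L),cv2.minAreaRect((L[:,:2]*1000).astype(np.float32)),L.mean(0))
    W=Y[(Y[:,2]>.03)&(Y[:,2]<.057)]; 
    print('brass',len(W),W.mean(0) if len(W) else '', 'red',len(Rd),Rd.mean(0) if len(Rd) else '')
    T=W[W[:,2]>.048] if len(W) else W
    T2=Rd[Rd[:,2]>.048] if len(Rd) else Rd
    print(T.round(3).tolist()); print(T2.round(3).tolist())
```

```text
scene plate 1205 ((545.4317016601562, -128.9920654296875), (86.14569854736328, 138.5470428466797), 4.629737854003906)
lip 293 ((509.4861755371094, -130.57485961914062), (16.71709632873535, 139.0882568359375), 5.925930023193359) [ 0.5103 -0.1341  0.062 ]
brass 106 [ 0.5374 -0.1212  0.0424] red 81 [ 0.5402 -0.1489  0.0472]
[[0.551, -0.105, 0.053], [0.554, -0.104, 0.055], [0.554, -0.102, 0.053], [0.557, -0.101, 0.054], [0.552, -0.109, 0.054], [0.553, -0.107, 0.054], [0.555, -0.106, 0.055], [0.555, -0.102, 0.051], [0.556, -0.101, 0.05], [0.549, -0.117, 0.055], [0.551, -0.115, 0.055], [0.551, -0.112, 0.053], [0.553, -0.111, 0.054], [0.553, -0.107, 0.05], [0.554, -0.105, 0.049], [0.556, -0.103, 0.048], [0.548, -0.119, 0.053], [0.55, -0.117, 0.053], [0.551, -0.115, 0.052], [0.552, -0.113, 0.051], [0.554, -0.112, 0.051], [0.554, -0.108, 0.048], [0.549, -0.12, 0.052], [0.551, -0.118, 0.051], [0.552, -0.117, 0.051], [0.549, -0.12, 0.049], [0.551, -0.119, 0.049], [0.509, -0.197, 0.052], [0.511, -0.195, 0.048]]
[[0.537, -0.14, 0.053], [0.538, -0.139, 0.053], [0.54, -0.137, 0.053], [0.543, -0.137
[... 1630 characters left out ...]
9, 0.051], [0.545, -0.123, 0.053], [0.548, -0.122, 0.052], [0.545, -0.124, 0.051], [0.548, -0.123, 0.049], [0.513, -0.197, 0.056]]
[[0.538, -0.139, 0.051], [0.54, -0.144, 0.057], [0.543, -0.141, 0.052], [0.538, -0.143, 0.052], [0.54, -0.145, 0.054], [0.543, -0.143, 0.052], [0.537, -0.148, 0.055], [0.54, -0.147, 0.052], [0.543, -0.146, 0.051], [0.537, -0.148, 0.051], [0.54, -0.15, 0.053], [0.534, -0.154, 0.055], [0.537, -0.154, 0.054], [0.539, -0.153, 0.052], [0.534, -0.156, 0.054], [0.537, -0.155, 0.052], [0.539, -0.159, 0.057], [0.534, -0.16, 0.054], [0.536, -0.157, 0.051], [0.539, -0.157, 0.05], [0.533, -0.161, 0.053], [0.536, -0.161, 0.052], [0.538, -0.161, 0.051], [0.536, -0.162, 0.049]]
```

Both cameras give the stop origin at about (0.545, -0.129) with a yaw of about 5°. The bar lies at about 73° in the world, so red is about 248° short of home, which is inside the stated range. First I'll close the hand and turn the jaw axis parallel to the fence.

```bash
cat >> h.py <<'E'
O=np.array([.545,-.129,0]); YAW=np.radians(5)
def s2w(x,y,z): # stop mm -> world m
    c,s=np.cos(YAW),np.sin(YAW); return O+np.array([c*x-s*y,s*x+c*y,z])/1000
def w2s(p):
    c,s=np.cos(YAW),np.sin(YAW); d=(np.array(p)-O)*1000; return np.array([c*d[0]+s*d[1],-s*d[0]+c*d[1],d[2]])
def need(x,y,z):
    s=env.get_state(); Rm=rot(s['orientation'])
    d=Rm.inv().apply(s2w(x,y,z)-s['tcp_pos'])/.8
    ty=Rm.apply([0,1,0]); ang=np.degrees(np.arctan2(ty[1],ty[0])-YAW)
    print('t',s['clock'],'tcp(stop)',w2s(s['tcp_pos']).round(1),'tool y in stop deg',ang.round(1),'need',d.round(4),'F',np.round(s['wrist_force'],1),'gap',s['finger_gap'])
E
python3 -m creep '{"hand":[0,0,0,0,0],"delta_pos":[[0,0,0],[0,0,0],[0,0,0],[0,0,0],[0,0,0]],"turn":[-1,-1,-1,-1,-1]}' 20
python3 -m creep '{"hand":[0,0,0,0,0],"delta_pos":[[0,0,0],[0,0,0],[0,0,0],[0,0,0],[0,0,0]],"turn":[-0.4,0,0,0,0]}' 
python3 -c "
from h import *
need(-8,44,130)"
```

```text
clock: 2.17
tcp_pos: [0.2159, 0.533, 0.2423]
orientation: [0.0, -0.028, 1.0, 0.0]
wrist_force: [-0.1, 1.0, 0.7]
finger_gap: 0.0254
clock: 2.58
tcp_pos: [0.2159, 0.533, 0.2423]
orientation: [0.0, -0.043, 0.999, 0.0]
wrist_force: [0.4, -0.1, 0.5]
finger_gap: -0.0001
t 2.5833 tcp(stop) [-270.2  688.2  242.3] tool y in stop deg 89.9 need [-0.329  -0.8047  0.1403] F [ 0.4 -0.1  0.5] gap -5.4381929311524936e-05
```

```bash
python3 -m creep '{"hand":[0,0,0,0,0],"delta_pos":[[-0.016,-0.03,0],[-0.016,-0.04,0],[-0.016,-0.04,0],[-0.016,-0.04,0],[-0.016,-0.04,0]],"turn":[0,0,0,0,0]}' 
python3 -m creep '{"hand":[0,0,0,0,0],"delta_pos":[[-0.016,-0.04,0],[-0.016,-0.04,0],[-0.016,-0.04,0],[-0.016,-0.04,0],[-0.016,-0.04,0]],"turn":[0,0,0,0,0]}' 
python3 -m creep '{"hand":[0,0,0,0,0],"delta_pos":[[-0.016,-0.04,0],[-0.016,-0.04,0],[-0.016,-0.04,0],[-0.016,-0.04,0],[-0.016,-0.04,0]],"turn":[0,0,0,0,0]}' 
python3 -c "
from h import *
need(-8,44,130)"
```

```text
clock: 3.0
tcp_pos: [0.2931, 0.3858, 0.2423]
orientation: [0.0, -0.043, 0.999, 0.0]
wrist_force: [0.9, -0.7, -0.0]
finger_gap: -0.0
clock: 3.42
tcp_pos: [0.3708, 0.2317, 0.2426]
orientation: [0.0, -0.043, 0.999, 0.0]
wrist_force: [-0.2, -0.2, -0.9]
finger_gap: -0.0003
clock: 3.83
tcp_pos: [0.4484, 0.0776, 0.2426]
orientation: [0.0, -0.043, 0.999, 0.0]
wrist_force: [0.6, -0.3, 0.2]
finger_gap: 0.0001
t 3.8333 tcp(stop) [-78.2 214.3 242.6] tool y in stop deg 89.9 need [-0.088  -0.2127  0.1408] F [ 0.6 -0.3  0.2] gap 6.0575049542452635e-05
```

```bash
python3 -m creep '{"hand":[0,0,0,0,0],"delta_pos":[[-0.018,-0.04,0],[-0.018,-0.04,0],[-0.018,-0.04,0],[-0.018,-0.04,0],[-0.016,-0.04,0]],"turn":[0,0,0,0,0]}' 
python3 -m creep '{"hand":[0,0,0,0,0],"delta_pos":[[0,-0.012,0.03],[0,0,0.04],[0,0,0.03],[0,0,0.03],[0,0,0.01]],"turn":[0,0,0,0,0]}'
python3 - <<'E'
from h import *
need(-8,44,75)
a=cam('scene')['pixels'][130:270,190:330];b=cam('side')['pixels'][150:290,220:360];w=cam('wrist','w1.png')
x=cv2.hconcat([cv2.resize(a,(400,400),interpolation=2),cv2.resize(b,(400,400),interpolation=2)])
cv2.imwrite('pics/c1.png',x[...,::-1])
E
```

```text
clock: 4.25
tcp_pos: [0.5326, -0.0758, 0.2424]
orientation: [0.0, -0.043, 0.999, 0.0]
wrist_force: [0.9, -0.0, 0.5]
finger_gap: 0.0001
clock: 4.67
tcp_pos: [0.5304, -0.0832, 0.1267]
orientation: [-0.003, -0.043, 0.999, 0.001]
wrist_force: [0.0, 0.0, 0.1]
finger_gap: 0.0
t 4.6667 tcp(stop) [-10.5  46.9 126.7] tool y in stop deg 89.9 need [-0.0035 -0.0038  0.0646] F [0.  0.  0.1] gap 2.554435071120892e-05
```

View pics/c1.png

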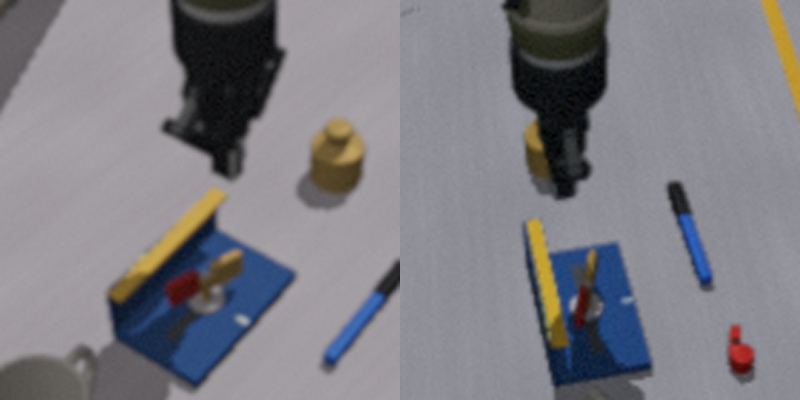

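View pics/w1.png

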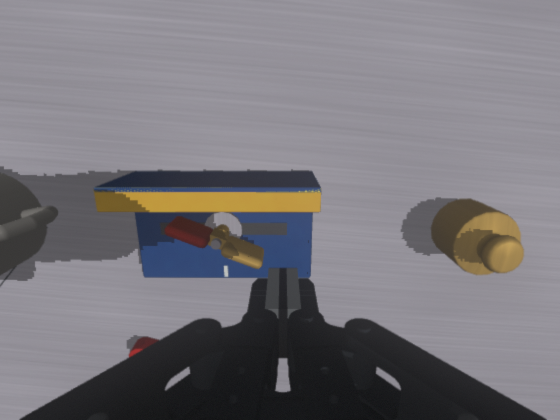

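The closed fingertips hang just beyond the stop's +y end, at wrist px (row 270, col 283), and clear of the lip. I'll measure their shape relative to the TCP.

Run:
```python
from h import *
np.set_printoptions(precision=1,suppress=True,linewidth=150)
t=w2s(env.get_state()['tcp_pos'])
for n in ['wrist','scene','side']:
    c=cam(n); P=[]
    for p in np.argwhere((c['depth']>0)):
        if n=='wrist' and not(255<=p[0]<=360 and 230<=p[1]<=340): continue
        if n!='wrist' and not(150<=p[0]<=235 and 220<=p[1]<=320): continue
        q=w2s(at_depth(c,p))-t
        if abs(q[0])<60 and abs(q[1])<70 and -45<q[2]<50: P.append(q)
    P=np.array(P)
    for lo in range(-25,50,6):
        s=P[(P[:,2]>=lo)&(P[:,2]<lo+6)]
        if len(s)>2: print(n,lo,len(s),'x',s[:,0].min(),s[:,0].max(),'y',s[:,1].min(),s[:,1].max())
```

```text
wrist -13 9 x -10.453817441829816 -9.819023323033313 y -5.444048690995075 4.2034999176299195
wrist -7 293 x -11.266906401827548 -5.723563966593744 y -13.25613789298744 12.93513718347922
wrist -1 420 x -11.53124312689788 -5.336070568515787 y -13.769958760253381 13.503047543394246
wrist 5 454 x -11.275770035637372 -5.6551920254143955 y -13.68844768176843 13.365290927633161
wrist 11 517 x -11.41526855951561 -5.38174371835658 y -13.814185629860155 13.428178476302733
wrist 17 450 x -11.399918162955352 -5.6096079939463905 y -13.814363619298902 13.400815943852919
wrist 23 735 x -12.119575722020095 11.312302088394448 y -15.845919887422625 15.088626633451284
wrist 29 933 x -14.029063428936713 6.617816444695611 y -18.67855416549323 20.050394640936197
wrist 35 1249 x -13.703400753102912 4.2907912875198235 y -17.917666278994016 19.302981533596558
wrist 41 1020 x -12.569833108208758 -5.985897322924393 y -15.351020973481816 18.38840184939071
wrist 47 180 x -12.575218447794878 -7.283333944215602 y -15.443835268936954 14.89171406395345
scene -13 3 x 8.134281886908745 11.292352279277575 y -5.30764571
[... 1156 characters left out ...]
12.730804500971303 y -15.324553155879489 -1.8739630273800145
side 5 15 x -8.661963304449888 12.506906913848397 y -14.97043305771508 -3.8803957198176064
side 11 13 x -8.619944680789441 9.096197570926318 y -16.412786807024553 -4.369005291546614
side 17 3 x -8.493797235689101 1.6227463946564047 y -14.727713188474631 -4.305980034833858
side 29 3 x -11.192592107316305 0.47512977845002347 y -13.797203458499183 2.090926499982835
side 35 6 x -10.975635540839445 12.815422463627963 y -31.991694302846028 -3.7143568773789397
side 41 9 x -10.312824754723504 9.971793701721161 y -35.72929214327712 -12.906961780524036
side 47 4 x -9.736247895479035 -9.313173292463446 y -39.49379547301602 -14.031329877190359
```

```bash
python3 -m creep '{"hand":[0,0,0,0,0],"delta_pos":[[-0.003,-0.004,0.02],[0,0,0.03],[0,0,0.03],[0,0,0.02],[0,0,0]],"turn":[0,0,0,0,0]}'
python3 - <<'E'
from h import *
need(13,32,47)
a=cam('scene')['pixels'][130:270,190:330];b=cam('side')['pixels'][150:290,220:360]
x=cv2.hconcat([cv2.resize(a,(400,400),interpolation=2),cv2.resize(b,(400,400),interpolation=2)])
cv2.imwrite('pics/c2.png',x[...,::-1])
E
```

```text
clock: 5.38
tcp_pos: [0.534, -0.086, 0.0485]
orientation: [-0.002, -0.043, 0.999, 0.001]
wrist_force: [-0.8, -0.5, 0.6]
finger_gap: -0.0001
t 5.3833 tcp(stop) [-7.3 43.8 48.5] tool y in stop deg 90.0 need [-0.0253 -0.0147  0.0018] F [-0.8 -0.5  0.6] gap -0.00013255072248280364
```

View pics/c2.png

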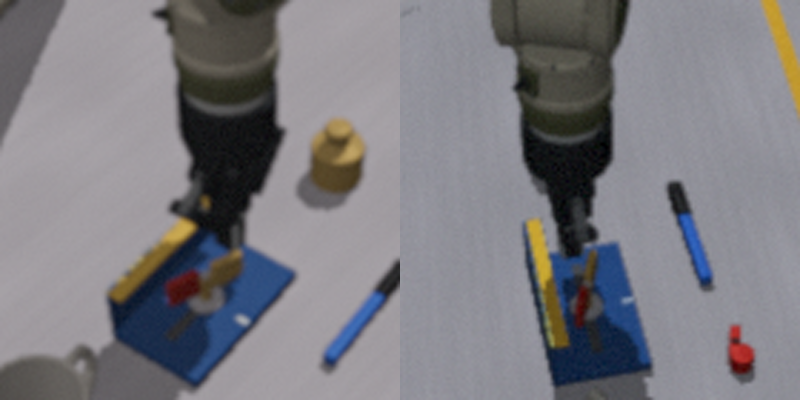

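The tip is down between the lip and the brass wing, touching neither. Starting the first stroke.

```bash
python3 -m creep '{"hand":[0,0,0,0,0],"delta_pos":[[-0.004,-0.0075,0],[-0.0075,-0.0025,0],[-0.0075,-0.0025,0],[-0.006,-0.0025,0],[-0.005,-0.006,0]],"turn":[0,0,0,0,0]}'
python3 - <<'E'
from h import *
need(24,17.5,47)
w=cam('wrist','w2.png')
E
```

```text
clock: 5.9
tcp_pos: [0.5615, -0.1011, 0.0508]
orientation: [0.0, -0.043, 0.999, 0.0]
wrist_force: [-2.3, 2.3, 0.0]
finger_gap: 0.0001
t 5.9 tcp(stop) [18.9 26.4 50.8] tool y in stop deg 90.0 need [-0.0064 -0.0111  0.0048] F [-2.3  2.3  0. ] gap 0.00011658702426973599
```

View pics/w2.png

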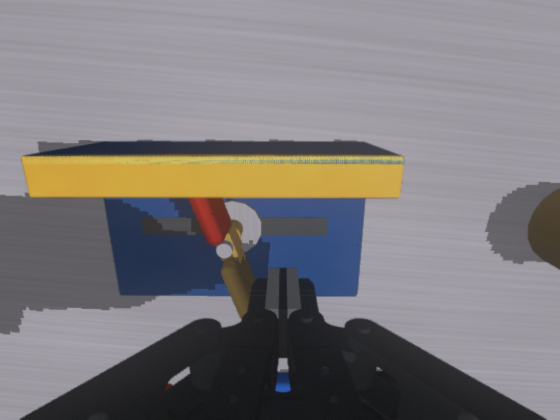

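The wing is turning: brass now points nearly at +x (wrist px about 300, 245), and red has gone under the lip. Wrist force is about 3 N, as expected. I'll continue the stroke.

```bash
python3 -m creep '{"hand":[0,0,0,0,0],"delta_pos":[[-0.004,-0.0065,0.003],[-0.003,-0.0065,0],[-0.003,-0.0065,0],[-0.001,-0.0075,0],[0,-0.0075,0]],"turn":[0,0,0,0,0]}'
python3 - <<'E'
from h import *
need(15,-25,47)
w=cam('wrist','w3.png')
E
```

```text
clock: 6.37
tcp_pos: [0.5723, -0.1282, 0.0476]
orientation: [0.0, -0.043, 0.999, 0.0]
wrist_force: [-0.7, 2.5, 0.0]
finger_gap: -0.0
t 6.3667 tcp(stop) [27.3 -1.6 47.6] tool y in stop deg 90.0 need [ 0.0153 -0.0292  0.0008] F [-0.7  2.5  0. ] gap -8.017746859068203e-06
```

View pics/w3.png

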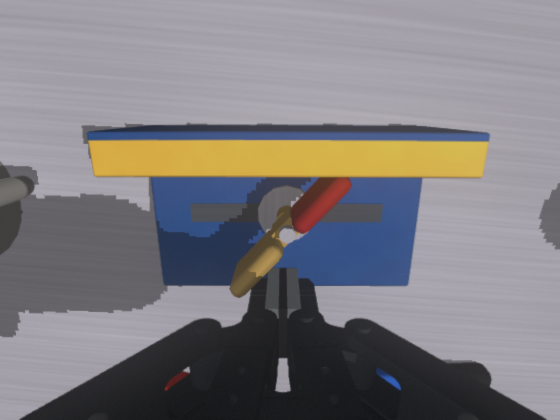

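Brass is now at about -45° (px 295, 238) and red is emerging on the far side (px 180, 345). I'll carry on past -y.

```bash
python3 -m creep '{"hand":[0,0,0,0,0],"delta_pos":[[0.001,-0.0075,0],[0.0025,-0.0075,0],[0.005,-0.006,0],[0.005,-0.0075,0],[0.005,-0.0075,0]],"turn":[0,0,0,0,0]}' 
python3 -m creep '{"hand":[0,0,0,0,0],"delta_pos":[[0.005,-0.006,0],[0.005,-0.005,0],[0.001,0,0],[-0.008,0,0],[-0.005,0,0]],"turn":[0,0,0,0,0]}'
python3 - <<'E'
from h import *
need(-8,44,82)
w=cam('wrist','w4.png')
E
```

```text
clock: 6.83
tcp_pos: [0.5598, -0.1589, 0.0482]
orientation: [0.001, -0.043, 0.999, -0.0]
wrist_force: [2.3, 1.7, 0.3]
finger_gap: -0.0
clock: 7.25
tcp_pos: [0.5613, -0.1678, 0.0478]
orientation: [-0.001, -0.043, 0.999, -0.001]
wrist_force: [-0.7, -3.6, -0.9]
finger_gap: -0.0003
t 7.25 tcp(stop) [ 12.9 -40.1  47.8] tool y in stop deg 89.9 need [ 0.0264  0.1049 -0.043 ] F [-0.7 -3.6 -0.9] gap -0.0002758161661509433
```

View pics/w4.png

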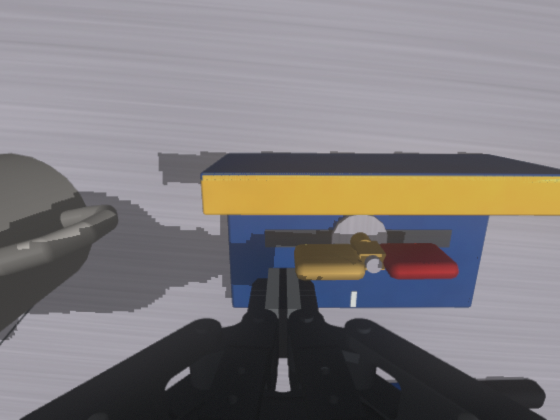

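The bar is now parallel to the fence, with brass at about -90° (px 262, 330) and red at +90° (px 262, 420). That is less than I had worked out, so I'll push a little further toward the fence before repositioning.

```bash
python3 -m creep '{"hand":[0,0,0,0,0],"delta_pos":[[0.004,0,0],[0.004,0,0],[0.003,0,0],[0.002,0,0],[0,0,0]],"turn":[0,0,0,0,0]}'
python3 - <<'E'
from h import *
need(-8,44,82)
w=cam('wrist','w5.png')
E
```

```text
clock: 7.72
tcp_pos: [0.5519, -0.1683, 0.0479]
orientation: [0.0, -0.043, 0.999, -0.001]
wrist_force: [1.4, -4.5, -2.3]
finger_gap: 0.0001
t 7.7167 tcp(stop) [  3.5 -39.7  47.9] tool y in stop deg 89.9 need [ 0.0144  0.1045 -0.0428] F [ 1.4 -4.5 -2.3] gap 6.58728859061769e-05
```

View pics/w5.png

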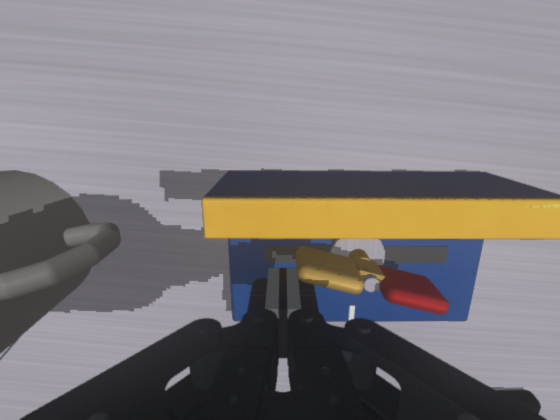

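Brass is now at about -108° and red at about +72°. The finger's side is touching the end of the brass wing (force -4.5 N in y), which probably dragged the wing back during my first retreat. I'll back off along -y this time, then lift.

```bash
python3 -m creep '{"hand":[0,0,0,0,0],"delta_pos":[[0,-0.006,0],[0,-0.006,0],[0,0,-0.02],[0,0,-0.03],[0,0,-0.01]],"turn":[0,0,0,0,0]}'
python3 - <<'E'
from h import *
need(-8,46,106)
w=cam('wrist','w6.png')
E
```

```text
clock: 8.18
tcp_pos: [0.5535, -0.1773, 0.0983]
orientation: [0.001, -0.043, 0.999, -0.0]
wrist_force: [0.3, -0.6, 1.2]
finger_gap: 0.0002
t 8.1833 tcp(stop) [  4.2 -48.9  98.3] tool y in stop deg 90.0 need [ 0.0153  0.1186 -0.0097] F [ 0.3 -0.6  1.2] gap 0.00015337081006042375
```

View pics/w6.png

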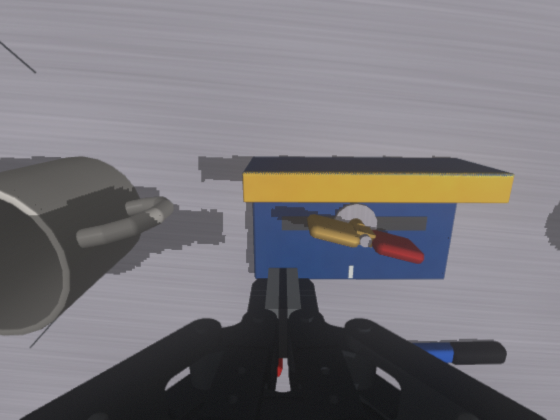

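The hand is clear and red stays at about +72° (px 245, 400). I'll cross above the lip to the other side and descend behind red.

```bash
python3 -m creep '{"hand":[0,0,0,0,0],"delta_pos":[[0,0.03,-0.004],[0.005,0.035,0],[0.005,0.035,0],[0.005,0.019,0],[0,0,0]],"turn":[0,0,0,0,0]}'
python3 - <<'E'
from h import *
need(-8,46,47)
w=cam('wrist','w7.png')
E
```

```text
clock: 8.65
tcp_pos: [0.5302, -0.0801, 0.0982]
orientation: [-0.001, -0.045, 0.999, 0.001]
wrist_force: [-0.5, 0.4, -1.2]
finger_gap: 0.0002
t 8.65 tcp(stop) [-10.5  50.   98.2] tool y in stop deg 90.2 need [-0.0032 -0.0052  0.064 ] F [-0.5  0.4 -1.2] gap 0.000249361027375799
```

View pics/w7.png

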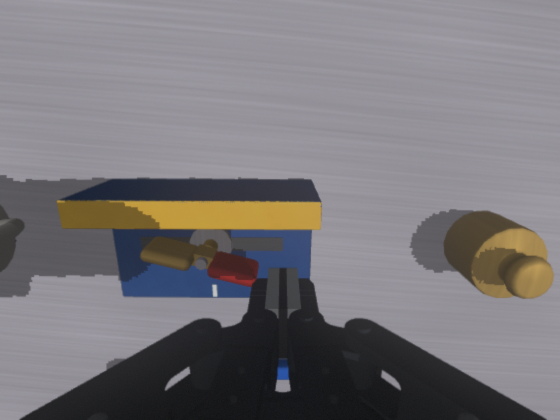

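```bash
python3 -m creep '{"hand":[0,0,0,0,0],"delta_pos":[[-0.002,-0.002,0.02],[0,0,0.02],[0,0,0.024],[0,-0.003,0],[0,0,0]],"turn":[0,0,0,0,0]}' 
python3 -m creep '{"hand":[0,0,0,0,0],"delta_pos":[[-0.002,-0.0065,0],[-0.0075,-0.0025,0],[-0.0075,-0.0025,0],[-0.0065,-0.003,0],[-0.005,-0.006,0]],"turn":[0,0,0,0,0]}'
python3 - <<'E'
from h import *
need(24,17.5,47)
w=cam('wrist','w8.png')
E
```

```text
clock: 9.12
tcp_pos: [0.5336, -0.088, 0.0469]
orientation: [-0.001, -0.043, 0.999, 0.0]
wrist_force: [0.6, -0.6, 0.2]
finger_gap: 0.0004
clock: 9.53
tcp_pos: [0.5591, -0.1015, 0.0483]
orientation: [0.0, -0.043, 0.999, -0.0]
wrist_force: [-2.0, 0.9, 1.0]
finger_gap: -0.0002
t 9.5333 tcp(stop) [16.4 26.1 48.3] tool y in stop deg 90.0 need [-0.0095 -0.0108  0.0017] F [-2.   0.9  1. ] gap -0.0002052029064498453
```

View pics/w8.png

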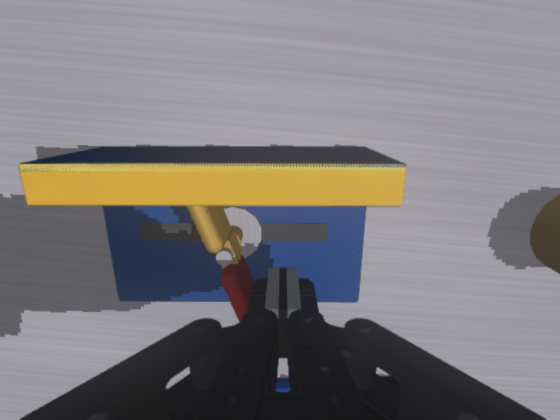

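Red is at about +20° (px 290, 238). I'll approach the end stop in small steps and watch the force.

```bash
python3 -m creep '{"hand":[0,0,0,0,0],"delta_pos":[[-0.004,-0.003,0.001],[-0.002,-0.003,0],[0,-0.003,0],[0,-0.002,0],[0,0,0]],"turn":[0,0,0,0,0]}' 
python3 -m creep '{"hand":[0,0,0,0,0],"delta_pos":[[0,-0.002,0],[0,-0.002,0],[0,0,0],[0,0,0],[0,0,0]],"turn":[0,0,0,0,0]}'
python3 - <<'E'
from h import *
need(22,17.5,47)
w=cam('wrist','w9.png')
E
```

```text
clock: 10.0
tcp_pos: [0.5652, -0.1095, 0.0475]
orientation: [0.001, -0.043, 0.999, 0.001]
wrist_force: [2.5, 4.1, -1.3]
finger_gap: 0.0
clock: 10.42
tcp_pos: [0.5651, -0.1099, 0.0475]
orientation: [0.001, -0.045, 0.999, 0.003]
wrist_force: [3.4, 12.8, 1.4]
finger_gap: -0.0
t 10.4167 tcp(stop) [21.7 17.3 47.5] tool y in stop deg 90.1 need [-0.0003  0.0003  0.0006] F [ 3.4 12.8  1.4] gap -5.275965879188404e-08
```

View pics/w9.png

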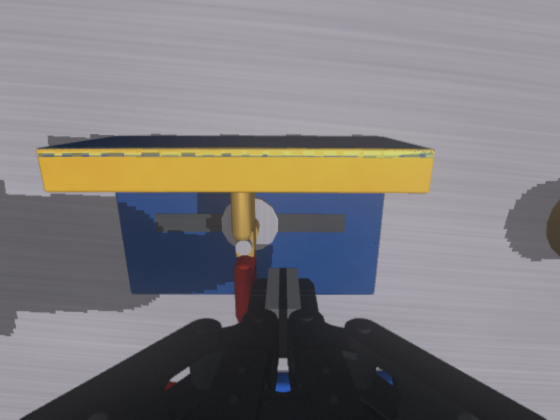

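The TCP stopped at y = 17.3 mm, where red at 0° was predicted, and force rose from 4 to 13 N, which is the end stop. I'll press slightly harder to confirm, then back straight off and lift.

```bash
python3 -m creep '{"hand":[0,0,0,0,0],"delta_pos":[[0,-0.002,0],[0,-0.001,0],[0,0,0],[0,0,0],[0,0,0]],"turn":[0,0,0,0,0]}' 
python3 -c "
from h import *
need(22,17.5,47)"
python3 -m creep '{"hand":[0,0,0,0,0],"delta_pos":[[0,0.01,0],[0,0.01,0],[0,0.005,0],[0,0,-0.02],[0,0,-0.03]],"turn":[0,0,0,0,0]}' 
python3 -m creep '{"hand":[0,0,0,0,0],"delta_pos":[[0,0.02,-0.04],[0,0.03,-0.04],[0,0.03,-0.03],[0,0.03,0],[0,0,0]],"turn":[0,0,0,0,0]}'
python3 - <<'E'
from h import *
need(0,0,0)
np.set_printoptions(precision=4,suppress=True)
for n in ['scene','side']:
    c=cam(n,n+'f.png')
    for t,z in [('mark',.012),('red_tip',.04),('plain_tip',.04),('weight',0),('mug',0),('whistle',0),('marker',0),('carton',0)]:
        for d in env.pinpoint(n,t)[:1]:
            p=at_z(c,d['location'],z); print(n,t,round(d['score'],2),p,w2s(p).round(1) if 'tip' in t or t=='mark' else '')
a=cv2.imread('pics/scenef.png')[150:330,180:360];b=cv2.imread('pics/sidef.png')[170:350,200:380]
cv2.imwrite('pics/cropf.png',cv2.hconcat([cv2.resize(a,(400,400),interpolation=2),cv2.resize(b,(400,400),interpolation=2)]))
E
```

```text
clock: 10.88
tcp_pos: [0.5652, -0.1102, 0.0475]
orientation: [0.002, -0.045, 0.999, 0.005]
wrist_force: [2.5, 18.5, 3.9]
finger_gap: 0.0001
t 10.8833 tcp(stop) [21.7 17.  47.5] tool y in stop deg 90.2 need [-0.0003  0.0006  0.0006] F [ 2.5 18.5  3.9] gap 0.00010456583859468158
clock: 11.3
tcp_pos: [0.5605, -0.095, 0.0852]
orientation: [-0.003, -0.043, 0.999, 0.0]
wrist_force: [0.7, -0.4, 0.4]
finger_gap: 0.0001
clock: 11.72
tcp_pos: [0.5558, -0.0051, 0.1775]
orientation: [0.002, -0.045, 0.999, -0.0]
wrist_force: [-0.6, -0.2, -0.1]
finger_gap: 0.0003
t 11.7167 tcp(stop) [ 21.5 122.5 177.5] tool y in stop deg 90.1 need [ 0.0281 -0.1529  0.2219] F [-0.6 -0.2 -0.1] gap 0.0002947679390272408
scene mark 0.88 [ 0.5761 -0.1191  0.012 ] [31.8  7.1 12. ]
scene red_tip 0.62 [ 0.5818 -0.1248  0.04  ] [37.   0.9 40. ]
scene plain_tip 0.49 [ 0.5112 -0.1244  0.04  ] [-33.2   7.5  40. ]
scene weight 0.93 [ 0.5364  0.0685 -0.    ] 
scene mug 0.84 [ 0.5465 -0.3158  0.    ] 
scene whistle 0.74 [ 0.6742 -0.192   0.    ] 
scene marker 0.75 [ 0.6466 -0.0552  0.    ] 
scene carton 0.79 [ 0.3592 -0.4051  0.    ] 
side mark 0.72 [ 0.5856 -0.123   0.012 ] [40.9  2.5 12. ]
side red_tip 0.62 [ 0.5823 -0.1255  0.04  ] [37.5  0.2 40. ]
side plain_tip 0.62 [ 0.5096 -0.1326  0.04  ] [-35.6  -0.5  40. ]
side weight 0.75 [0.5313 0.0528 0.    ] 
side mug 0.8 [ 0.5608 -0.306   0.    ] 
side whistle 0.62 [ 0.6752 -0.1914  0.    ] 
side marker 0.72 [ 0.6489 -0.0621  0.    ] 
side carton 0.8 [ 0.3638 -0.4018  0.    ]
```

View pics/cropf.png

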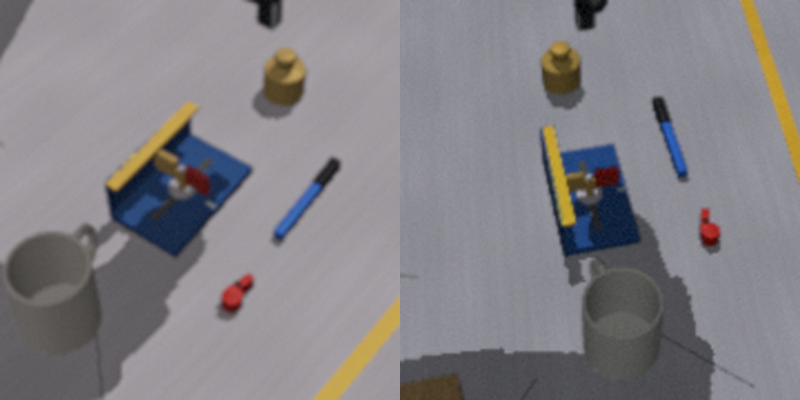

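Red points over the white mark (crop px about 180, 197 in the scene view), the bystanders sit where they were, and the hand is well clear.

```bash
python3 -m creep '{"hand":[0,0,0,0,0],"delta_pos":[[0,0,-0.02],[0,0,-0.02],[0,0,0],[0,0,0],[0,0,0]],"turn":[0,0,0,0,0]}'
python3 -c "
from workcell import env
print(env.hand_in())"
```

```text
clock: 13.03
tcp_pos: [0.5548, -0.0077, 0.2066]
orientation: [-0.0, -0.043, 0.999, 0.0]
wrist_force: [-0.2, 0.1, 0.1]
finger_gap: 0.0
the job is handed in; nothing more can be done
None
```

I tightened the wing screw home in two clockwise pushing strokes with the closed fingertips, first on the brass wing and then on the red, and handed the job in at about 13 s.

**At the end stop:** the hand stopped within 0.3 mm as I pressed harder, while the force rose from 4 to 13 to 18.5 N. Once the hand had backed off, both fixed cameras put the red tip within about 1 mm of the home line, which is 1–2° at most. The pictures show it over the white mark.

**Hand and bystanders:** the hand finished about 0.2 m up, clear of everything, with no force on the wrist. In the pictures the weight, mug, whistle, marker and carton look unmoved. The networks' positions for them differ by up to about 15 mm between cameras and pictures, so they cannot confirm this to the millimetre.

**What didn't match:**
- At the end of the first stroke my first retreat apparently dragged the brass wing back about 15°. I pushed it forward again and backed off in another direction.
- The networks put the mark about 5–7 mm off its given position in the final check. I relied on the red tip, the pictures and the end-stop force instead.

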